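# Slide a pan of tomato under the food warmer and switch it on

## Task

Slide the small pan, with the tomato in it, across the worktop onto the round hot plate of the food warmer, centred on the red ring and with its handle pointing straight out of the warmer's open front. Keep the pan down on the surface all the way (do not lift it) and the tomato in it; then let go and push the switch on top of the hood fully over to the back to turn the warmer on. Leave the salt shaker, pepper mill, mug and all other things where they are.

Things in the scene. Friction and masses are not known exactly. Their poses are not given: they have to be found in the camera images.
- pan: Loose round pan, blue, short dark handle, 0.6 kg. Origin: centre of its underside, z up. 132 mm across at the foot, 150 at the rim, 26 high. x points from the handle to the far rim: the handle is a level straight bar along x, 26 mm wide (y), 14 thick, from x = -80 to -143 mm, 21 to 35 mm above the underside, free below.
- pan_handle (a point): Point at the middle of the pan's handle: 110 mm from the pan's centre toward -x of the pan, 28 mm above the pan's underside. Axes as the pan's.
- tomato: Loose red tomato, 74 mm wide, 69 mm high, about 0.1 kg, lying in the pan. Origin at the centre of its underside as built; it may roll a little.
- warmer: Fixed food warmer. Origin on the worktop under its hot plate's middle; x from its open front (robot side) to its back, y to its left. Dark round plate, 4 mm high, 200 mm across on top, bevelled down to 250 mm, so a pan slides up from front or sides (both open). At the back a foot bar 18 mm high from x = 100 mm and two 16 mm posts at x = 118, y = +-80 mm; white hood above.
- plate_mid (a point): Centre of the hot plate's top face (marked by a thin red ring 160 mm across), 4 mm above the worktop; axes as the warmer's.
- lamp_switch (a joint): Small grey toggle lever with a red ball tip, on top of the hood near its front edge: 0 rad off (leaning 0.5 rad to the warmer's front, -x), 1.0 rad on (leaning 0.5 rad to the back, +x; rigid stop there). It turns about a crosswise (y) axis, gives way to a light push and stays where it is left.
- lamp_switch_tip (a point): Tip of that lever, which is 60 mm long; its pivot lies 95 mm in front of the warmer's centre (x = -95, y = 0), on a small block on the hood's top. It starts leaning to the front, and must end leaning to the back.
- salt_shaker: Bystander: glass salt shaker with a grey top, 44 mm wide, 90 mm high. Origin at the centre of its underside.
- pepper_mill: Bystander: dark wooden pepper mill, 58 mm wide, 150 mm high. Origin at the centre of its underside.
- mug_b: Bystander: white mug, 83 x 116 mm with its handle, 94 mm high. Origin at the centre of its underside.
- hood_front (a point): Middle of the lower front edge of the white flat hood, 190 mm above the worktop, 125 mm in front of the plate's centre. The hood is 200 mm wide, 260 mm deep, 26 mm thick (top at 216 mm). It overhangs the pan and most of its handle when the pan is home, so the gripper must lean back out of the front there. Axes as the warmer's.

How it is judged:
By the outcome, as a careful person would: the job done as asked, in the order asked, and still so for the second after the job is handed in, with the robot touching nothing.
It also fails if it takes over 48 s, if anything falls off the work surface, if the arm or the gripper's body presses on something with over 40 N, if the wrist force passes 120 N, or if a joint passes its speed limit or range.

## Robot

A 6-joint arm with a two-finger parallel gripper is mounted at the origin on a cart in front of the work surface, level with it; the furniture and walls round the work are solid. World frame = base frame: x ahead of the robot, y to its left, z up, the work surface at z = 0. Lengths are in m, angles in rad, forces in N, time in s.
With the tool pointing down it reaches from about 0.275 to 1 m from the base axis. Payload 8.4 kg.
Tool frame: the origin (TCP) lies on the centre line of the jaws, within the pads' length; the fingertips stand 17 mm ahead of it and the grasp point (between the pads) lies 2 mm behind it (bot.tcp_to_tips is the z of the fingertips in the tool frame, in m); z points along the fingers, y is the line along which they close (so a half turn about z gives the same grasp; the last joint's range is limited). The gripper opens to 85 mm and grips with 20 to 120 N. Pads are 22 mm wide; open, the fingers measure 114 mm over their backs; the gripper's body (76 mm by 85 mm) begins 54 mm behind the grasp point. The pads swing forward as they close: fully open they stand 13 mm farther back than shut.
Start: joints at [1.178, 0.353, 1.633, -0, 1.155, -0.002], TCP at [0.238, 0.578, 0.248] pointing down, gripper open.
Joint ranges: [-2.63, 2.63], [-0.92, 2.1], [0.06, 2.66], [-1.3, 4.44], [0, 2.69], [-3.02, 3.02]. Speed limits (rad/s): [2.22, 2.22, 2.79, 3.14, 3.14, 3.14].

## Interface

Orientations are given as a unit quaternion [x, y, z, w].
In Python, from workcell import bot, hand, kinematics, get_obs, vision, hand_in gives the robot as it stands. The module is installed in compiled form; this text tells all that it offers. Calls block until the motion is done:
- bot.reach(position, orientation): joint-space move of the TCP to a pose.
- bot.servo_line(position, ori=None, velocity=0.15): straight line of the TCP; ori=None keeps the orientation; velocity is the mean speed in m/s.
- bot.goto_joints(angles): joint-space move.
- hand.move_gripper(opening, strength=None): finger opening in m; strength is the grip in N (None keeps the last); returns when the fingers have stopped.
- bot.dwell(seconds).
- kinematics.solve_ik(position, orientation): joint angles nearest the present ones, or None.
- get_obs(): the state.
- vision.read_camera(name): name is "scene" or "top"; returns a dict with "frame" (480x640x3 uint8, red, green, blue), "intrinsics" (3x3 intrinsics, pixels), "view" (4x4, takes a point from world to camera coordinates). Camera axes: x right, y down, z forward; pixel columns grow to the right and rows downward; lengths in m; the calibration is good to about 2 mm. A picture is of the moment at which its call begins. There is no depth.
A pose or a line that the arm cannot do raises bot.IKError and nothing moves.
- hand_in(): hands the job in; it is judged then, once.
The state is a dict: "time_s": time; "joint_pos": joint angles; "joint_vel": joint speeds; "joint_efforts": joint torques, N m; "position": TCP position; "orientation": TCP orientation; "wrist_force": force on the tool from outside, world axes, zero at the start; "ft_torque": the same for the moment, N m; "gripper_width": finger opening in m; "grip_force": force on a finger pad.
Only numpy, scipy, OpenCV 4.12 (cv2) and the standard library are available. Lean on these libraries where they do the work, as an engineer would, in place of code of your own. Each camera call takes 0.05 s, during which the arm holds its last target. There are 200 camera calls.

## Working session

There is one attempt and no reset: what is moved stays moved. The work goes in short steps, each a Python script; the robot and the scene stay as the last script left them, time stands still between calls to the robot, and variables do not carry over. Pictures are saved under pics/ and viewed, at most 10 in all, crops included, and the job is handed in when it is done.

```bash
mkdir -p pics; python3 - <<'E'
from workcell import *
import cv2,numpy as np
for n in("scene","top"):
    d=vision.read_camera(n); cv2.imwrite(f"pics/{n}0.png",d["frame"][:,:,::-1]); np.savez(n+"0.npz",**d)
    print(n,np.round(d["intrinsics"],1).tolist(),np.round(d["view"],3).tolist())
o=get_obs();print(o["time_s"],o["orientation"],o["gripper_width"])
E
```

```text
scene [[465.8, 0.0, 318.3], [0.0, 465.8, 241.0], [0.0, 0.0, 1.0]] [[0.832, -0.554, -0.024, -0.476], [-0.368, -0.521, -0.77, 0.4], [0.414, 0.65, -0.637, 0.977], [0.0, 0.0, 0.0, 1.0]]
top [[620.2, 0.0, 331.3], [0.0, 620.2, 248.1], [0.0, 0.0, 1.0]] [[0.097, -0.995, 0.002, -0.019], [-0.834, -0.083, -0.545, 0.602], [0.543, 0.051, -0.838, 1.319], [0.0, 0.0, 0.0, 1.0]]
0.1 [ 1.94156405e-01  9.80970379e-01 -6.24811343e-04 -1.24684553e-04] 0.08549324346493388
```

View pics/scene0.png

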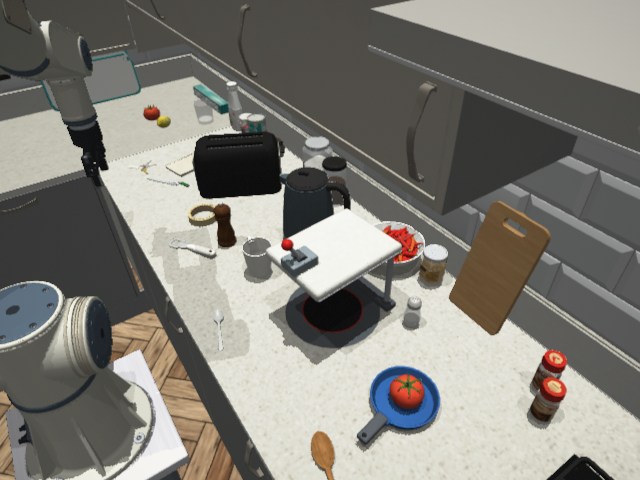

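View pics/top0.png

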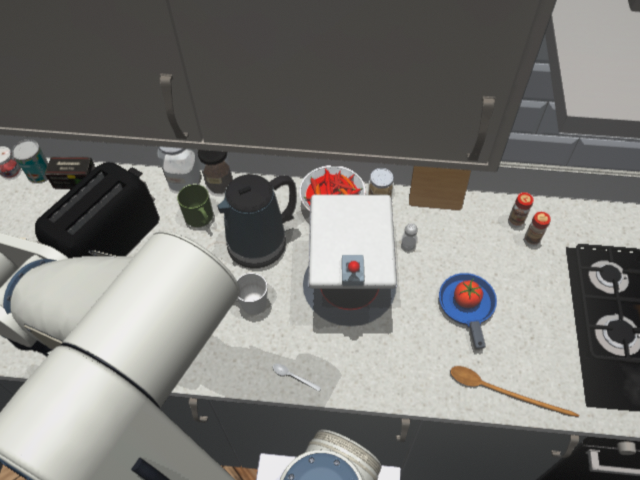

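The scene view shows the pan at about (405,397) with its handle to (372,430), the hood at (335,250), and the red switch ball at (288,244). The top view shows the pan at (467,300), handle tip (478,345), hood spanning columns 310–395 and rows 195–290, ball (353,266), and salt shaker (410,237).

```bash
cat > h.py <<'E'
import cv2,numpy as np
def ray(d,uv,z):
    V=d["view"];K=d["intrinsics"];c=-V[:3,:3].T@V[:3,3]
    r=V[:3,:3].T@np.linalg.solve(K,[uv[0],uv[1],1.]); return c+r*(z-c[2])/r[2]
def tri(ds,uvs):
    A=[];b=[]
    for d,uv in zip(ds,uvs):
        P=d["intrinsics"]@d["view"][:3]
        for i in(0,1): q=uv[i]*P[2]-P[i];A.append(q[:3]);b.append(-q[3])
    return np.linalg.lstsq(np.array(A),np.array(b),rcond=None)[0]
def big(m,box):
    k=np.zeros(m.shape,np.uint8);x0,y0,x1,y1=box;k[y0:y1,x0:x1]=m[y0:y1,x0:x1]
    return max(cv2.findContours(k,cv2.RETR_EXTERNAL,cv2.CHAIN_APPROX_NONE)[0],key=cv2.contourArea)[:,0].astype(float)
def circ(p):
    A=np.c_[2*p[:,:2],np.ones(len(p))];s=np.linalg.lstsq(A,(p[:,:2]**2).sum(1),rcond=None)[0]
    return s[:2],np.sqrt(s[2]+s[:2]@s[:2])
def pan(d,box):
    h=cv2.cvtColor(d["frame"],cv2.COLOR_RGB2HSV);m=cv2.inRange(h,(100,120,40),(125,255,255))
    c=big(m,box);c=cv2.convexHull(c.astype(np.float32))[:,0]
    # densify the hull
    c=np.concatenate([np.linspace(a,b,max(2,int(np.hypot(*(b-a))))) for a,b in zip(c,np.roll(c,-1,0))])
    return circ(np.array([ray(d,p,.026) for p in c]))
E
python3 - <<'E'
from h import *
D={n:dict(np.load(n+"0.npz")) for n in("scene","top")}
B={"scene":(350,340,460,450),"top":(430,265,505,360)}
for n,d in D.items():
    print(n,"pan",pan(d,B[n]))
    h=cv2.cvtColor(d["frame"],cv2.COLOR_RGB2HSV)
    # handle: dark pixels
    m=cv2.inRange(h,(0,0,0),(180,255,110)); m&=~cv2.inRange(h,(100,120,40),(125,255,255))
    hb={"scene":(350,405,392,450),"top":(465,321,490,355)}[n]
    c=big(m,hb);r=cv2.minAreaRect(np.array([ray(d,p,.035)[:2] for p in c],np.float32));print(" handle",r, cv2.boxPoints(r).round(3).tolist())
    sat=cv2.inRange(h,(0,170,120),(8,255,255))|cv2.inRange(h,(174,170,120),(180,255,255))
    c=big(sat,{"scene":(275,235,300,255),"top":(340,255,366,276)}[n]);(u,v),rr=cv2.minEnclosingCircle(c.astype(np.float32));print(" ball",u,v,rr);d["b"]=(u,v)
    w=cv2.inRange(h,(0,0,175),(180,40,255)) 
    c=big(w,{"scene":(262,205,405,300),"top":(305,190,400,300)}[n])
    hull=cv2.convexHull(c.astype(np.float32));q=cv2.approxPolyDP(hull,5,True)[:,0];print(" hood",[(p.tolist(),ray(d,p,.216)[:2].round(3).tolist()) for p in q])
    ring=sat.copy()
    x0,y0,x1,y1={"scene":(290,285,372,340),"top":(305,288,395,320)}[n]
    lo=cv2.inRange(h,(0,120,60),(10,255,255))|cv2.inRange(h,(170,120,60),(180,255,255))
    ys,xs=np.nonzero(lo[y0:y1,x0:x1]);P=np.array([ray(d,(x+x0,y+y0),.004) for x,y in zip(xs,ys)]);print(" ring",len(P),circ(P) if len(P)>8 else "")
print("ball",tri([D["scene"],D["top"]],[D["scene"]["b"],D["top"]["b"]]))
for n,uvs in{"salt":((412,325),(408,248)),}.items(): print(n,ray(D["scene"],uvs[0],0),ray(D["top"],uvs[1],0))
for n,uv in dict(mugbottom=(253,312),spoon=(465,378),mill=(226,245)).items(): print(n,ray(D["scene" if n=="mill" else "top"],uv,0))
for n,d in D.items():
    x,y,X,Y=(260,200,460,460) if n=="scene" else (290,180,500,390)
    cv2.imwrite(f"pics/{n}c.png",cv2.resize(d["frame"][y:Y,x:X,::-1],None,fx=2.3,fy=2.3,interpolation=cv2.INTER_CUBIC))
a,b=[cv2.imread(f"pics/{n}c.png") for n in D];H=480
cv2.imwrite("pics/both.png",cv2.resize(np.hstack([cv2.resize(a,(400,520)),cv2.resize(b,(400,400)) if 0 else cv2.resize(b,(400,520))]),(800,520)))
E
```

```text
scene pan (array([ 0.5821486 , -0.31685444]), np.float64(0.0738167451603293))
 handle ((0.4721059799194336, -0.3332512676715851), (0.08086995780467987, 0.0633106380701065), 7.5961222648620605) [[0.42800000309944153, -0.3070000112056732], [0.4359999895095825, -0.3700000047683716], [0.515999972820282, -0.35899999737739563], [0.5080000162124634, -0.296999990940094]]
 ball 286.5 243.3000030517578 4.81050443649292
 hood [([404.0, 224.0], [0.805, -0.04]), ([400.0, 246.0], [0.742, -0.097]), ([321.0, 294.0], [0.505, -0.12]), ([297.0, 278.0], [0.489, -0.051]), ([289.0, 237.0], [0.547, 0.081]), ([334.0, 206.0], [0.709, 0.123]), ([360.0, 205.0], [0.767, 0.087])]
 ring 86 (array([ 0.61062653, -0.00789424]), np.float64(0.0781495737297475))
top pan (array([ 0.58205026, -0.31353349]), np.float64(0.0727946975173355))
 handle ((0.47156843543052673, -0.33602094650268555), (0.08034651726484299, 0.053240008652210236), 10.46851634979248) [[0.4269999861717224, -0.31700000166893005], [0.43700000643730164, -0.36899998784065247], [0.515999972820282, -0.35499998927116394], [0.5059999823570251, -0.30300000309944153]]
 ball 353.125 265.5 4.155292510986328
 hood [([399.0, 190.0], [0.766, -0.113]), ([399.0, 299.0], [0.457, -0.125]), ([310.0, 283.0], [0.479, 0.077]), ([305.0, 221.0], [0.648, 0.109]), ([312.0, 196.0], [0.726, 0.101])]
 ring 0 
ball [ 0.4877394  -0.01794179  0.2923215 ]
salt [ 0.74582692 -0.16664648  0.        ] [ 0.73811804 -0.15957595  0.        ]
mugbottom [0.50076503 0.23326587 0.        ]
spoon [ 0.37433945 -0.30881445  0.        ]
mill [4.93022081e-01 3.96482913e-01 1.11022302e-16]
```

View pics/both.png

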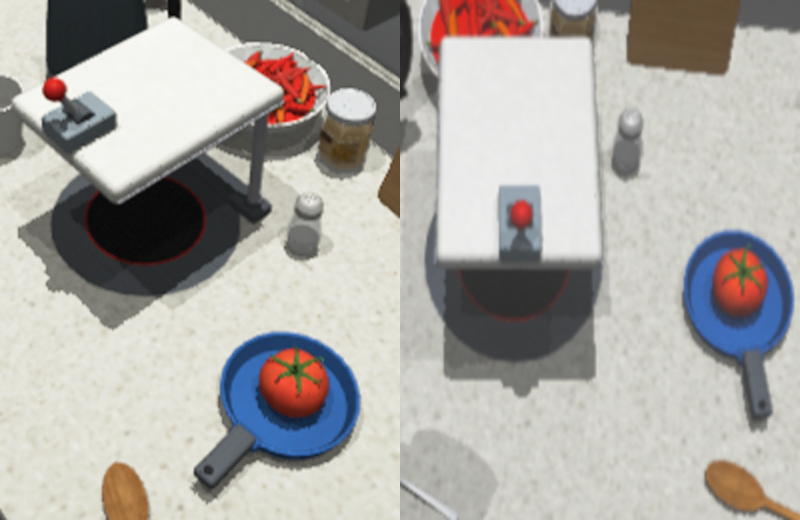

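The crops show the pan's handle clearly (top-view tip near (481,346)), the ring under the hood mostly visible in the scene view, and the hood's straight side edges, which I can use for yaw. I'll refine the handle direction and the warmer's yaw.

```bash
python3 - <<'E'
from h import *
D={n:dict(np.load(n+"0.npz")) for n in("scene","top")}
for n,d in D.items():
    h=cv2.cvtColor(d["frame"],cv2.COLOR_RGB2HSV);V=h[:,:,2]
    u,v={"scene":(372,430),"top":(478,336)}[n]
    print(n,"handleV",V[v,u-12:u+13].tolist())
    m=cv2.inRange(h,(0,0,0),(180,255,105))&~cv2.inRange(h,(100,130,40),(125,255,255))
    x0,y0,x1,y1={"scene":(350,408,388,450),"top":(465,325,490,355)}[n]
    c=big(m,(x0,y0,x1,y1));P=np.array([ray(d,p,.033)[:2] for p in c],np.float32)
    r=cv2.minAreaRect(P);print(" handle",np.round(r[0],4),np.round(r[1],4),r[2])
    pc=pan(d,{"scene":(350,340,460,450),"top":(430,265,505,360)}[n])[0]
    f=P.mean(0);print(" yaw from centre",np.degrees(np.arctan2(*(pc-f)[::-1])))
g=D["top"]["frame"].astype(int)
for r in (215,240,265): print(r,g[r,300:320].mean(1).round().tolist(),g[r,385:402].mean(1).round().tolist())
# side edges by strongest gradient in the top view
d=D["top"];gg=cv2.GaussianBlur(d["frame"],(3,3),0).astype(float).mean(2)
for a,b in((304,318),(388,400)):
    pts=[]
    for r in range(206,276):
        gr=np.abs(np.gradient(gg[r,a:b]));i=int(gr.argmax());i=min(max(i,1),len(gr)-2)
        pts.append((a+i+.5*(gr[i-1]-gr[i+1])/(gr[i-1]-2*gr[i]+gr[i+1]-1e-9),r))
    for z in(.216,.19):
        P=np.array([ray(d,p,z)[:2] for p in pts],np.float32);vx,vy,x,y=cv2.fitLine(P,cv2.DIST_HUBER,0,.01,.01).ravel()
        print("edge",z,np.degrees(np.arctan2(vy*np.sign(vx),abs(vx))),x,y)
# front top edge
pts=[]
for c in list(range(318,338))+list(range(370,388)):
    gr=np.abs(np.gradient(gg[270:300,c]));pts.append((c,270+gr.argmax()))
print(pts[::4]);P=np.array([ray(d,p,.19)[:2] for p in pts],np.float32);print("front",cv2.fitLine(P,cv2.DIST_HUBER,0,.01,.01).ravel())
E
```

```text
scene handleV [168, 107, 95, 111, 111, 111, 110, 110, 112, 112, 112, 112, 112, 111, 111, 107, 95, 78, 56, 54, 81, 90, 90, 90, 91]
 handle [ 0.473  -0.3513] [0.0334 0.0778] 83.43571472167969
 yaw from centre 15.424936540912093
top handleV [189, 187, 186, 168, 103, 77, 71, 86, 104, 115, 115, 113, 113, 112, 110, 111, 121, 163, 206, 212, 214, 216, 215, 212, 211]
 handle [ 0.4702 -0.3283] [0.0722 0.0284] 18.1608943939209
 yaw from centre 6.357120556682636
215 [156.0, 152.0, 138.0, 91.0, 79.0, 79.0, 78.0, 79.0, 80.0, 100.0, 151.0, 194.0, 219.0, 230.0, 234.0, 234.0, 234.0, 234.0, 235.0, 235.0] [230.0, 230.0, 230.0, 230.0, 226.0, 213.0, 190.0, 163.0, 193.0, 203.0, 205.0, 204.0, 205.0, 207.0, 208.0, 211.0, 212.0]
240 [198.0, 199.0, 199.0, 199.0, 201.0, 203.0, 204.0, 200.0, 189.0, 162.0, 166.0, 209.0, 226.0, 234.0, 233.0, 233.0, 233.0, 233.0, 234.0, 234.0] [232.0, 233.0, 232.0, 231.0, 231.0, 230.0, 223.0, 200.0, 171.0, 162.0, 178.0, 194.0, 202.0, 201.0, 186.0, 178.0, 160.0]
265 [191.0, 190.0, 188.0, 189.0, 190.0, 192.0, 191.0, 182.0, 150.0, 163.0, 203.0, 222.0, 233.0, 236.0, 235.0, 234.0, 233.0, 233.0, 234.0, 234.0] [231.0, 233.0, 233.0, 232.0, 232.0, 232.0, 231.0, 229.0, 214.0, 186.0, 162.0, 180.0, 190.0, 207.0, 206.0, 201.0, 201.0]
edge 0.216 6.0050125 0.61197793 0.090444654
edge 0.19 6.0050073 0.62955415 0.09314698
edge 0.216 5.6967673 0.59577507 -0.104443125
edge 0.19 5.6967926 0.6130056 -0.10589917
[(318, np.int64(284)), (322, np.int64(284)), (326, np.int64(284)), (330, np.int64(284)), (334, np.int64(284)), (370, np.int64(285)), (374, np.int64(284)), (378, np.int64(285)), (382, np.int64(285)), (386, np.int64(285))]
front [ 0.08359899 -0.9964995   0.49874872 -0.01034071]
```

```bash
python3 - <<'E'
from h import *
for n in("scene","top"):
    d=dict(np.load(n+"0.npz"));V=cv2.cvtColor(d["frame"],cv2.COLOR_RGB2HSV)
    m=cv2.inRange(V,(0,0,102),(180,100,125))
    c=big(m,{"scene":(350,402,392,450),"top":(465,318,492,355)}[n]);P=np.array([ray(d,p,.035)[:2] for p in c],np.float32)
    r=cv2.minAreaRect(P);print(n,np.round(r[0],4),np.round(r[1],4),r[2])
    pc=pan(d,{"scene":(350,340,460,450),"top":(430,265,505,360)}[n])[0]
    print(np.degrees(np.arctan2(*(pc-np.array(r[0]))[::-1])), np.linalg.norm(pc-r[0]))
from workcell import *
print(kinematics.solve_ik([.48,-.34,.03],[1,0,0,0]))
# tilt test: tool z leaning
from scipy.spatial.transform import Rotation as R
for name,C,yaw in(("start",(.5818,-.315),15),("end",(.611,-.0075),5.6)):
  for t in(0,20,30,40,50,60):
    y=np.radians(yaw);e=np.array([np.cos(y),np.sin(y),0]);p=np.r_[C,.028]-.11*e
    z=np.cos(np.radians(t))*np.array([0,0,-1])+np.sin(np.radians(t))*e
    for s in(1,-1):
      yy=s*np.array([-e[1],e[0],0]);M=np.c_[np.cross(yy,z),yy,z]
      q=kinematics.solve_ik(list(p+.0*z),R.from_matrix(M).as_quat().tolist());print(name,t,s,None if q is None else np.round(q,2))
E
```

```text
scene [ 0.4805 -0.3345] [0.0657 0.0227] 8.586837768554688
9.854171415865114 0.10319579263271325
top [ 0.4851 -0.3482] [0.0716 0.05  ] 12.07960033416748
19.694854578548355 0.1029361440269922
[-6.18847017e-01  5.79783518e-01  1.85386841e+00 -4.44089210e-16
  7.07940726e-01  9.51949310e-01]
start 0 1 [-0.63  0.58  1.86 -0.    0.7  -2.46]
start 0 -1 [-0.63  0.58  1.86 -0.    0.7   0.68]
start 20 1 None
start 20 -1 [-0.79  0.55  2.    0.66  0.5  -0.06]
start 30 1 [-0.88  0.58  2.05  1.08  0.54  2.61]
start 30 -1 [-0.88  0.58  2.05  1.08  0.54 -0.53]
start 40 1 [-0.97  0.63  2.09  1.38  0.67  2.24]
start 40 -1 [-0.97  0.63  2.09  1.38  0.67 -0.9 ]
start 50 1 [-1.05  0.71  2.11  1.55  0.83  2.  ]
start 50 -1 [-1.05  0.71  2.11  1.55  0.83 -1.15]
start 60 1 [-1.12  0.81  2.11  1.63  1.02  1.83]
start 60 -1 [-1.12  0.81  2.11  1.63  1.02 -1.31]
end 0 1 [-0.04  0.49  2.04 -0.    0.6  -1.71]
end 0 -1 [-0.04  0.49  2.04 -0.    0.6   1.43]
end 20 1 [-0.08  0.44  2.28  0.64  0.1  -2.37]
end 20 -1 [-0.08  0.44  2.28  0.64  0.1   0.77]
end 30 1 [-0.1   0.47  2.38  2.72  0.25  1.81]
end 30 -1 [-0.1   0.47  2.38  2.72  0.25 -1.34]
end 40 1 [-0.14  0.56  2.48  2.87  0.6   1.61]
end 40 -1 [-0.14  0.56  2.48  2.87  0.6  -1.53]
end 50 1 [-0.17  0.72  2.54  2.89  0.99  1.53]
end 50 -1 [-0.17  0.72  2.54  2.89  0.99 -1.61]
end 60 1 [-0.21  0.93  2.57  2.87  1.4   1.46]
end 60 -1 [-0.21  0.93  2.57  2.87  1.4  -1.68]
```

```bash
cat >> h.py <<'E'
from scipy.spatial.transform import Rotation as R
WC=np.array([.611,-.0075]);WY=np.radians(5.6)
def ax(y): return np.array([np.cos(y),np.sin(y),0])
def grip(C,yaw,z0=0,t=45,r=.115,back=0.,up=0.,s=-1):
    e=ax(yaw);t=np.radians(t);z=np.sin(t)*e-np.array([0,0,np.cos(t)])
    yy=s*np.array([-e[1],e[0],0]);M=np.c_[np.cross(yy,z),yy,z]
    p=np.r_[C,.028+z0+up]-r*e+(.002-back)*z
    return p.tolist(),R.from_matrix(M).as_quat().tolist()
E
python3 - <<'E'
from h import *
d=dict(np.load("top0.npz"));F=d["frame"].astype(float).mean(2)
for r in range(322,350,3): print(r,F[r,464:492].astype(int).tolist())
from workcell import *
for f in np.linspace(0,1,6):
    C=(1-f)*np.array([.582,-.3155])+f*WC;y=(1-f)*np.radians(10)+f*WY
    q=kinematics.solve_ik(*grip(C,y));print(np.round(q,2) if q is not None else q)
print(np.round(kinematics.solve_ik(*grip([.582,-.3155],np.radians(10),back=.12)),2))
q=kinematics.solve_ik([.16,.38,.42],get_obs()["orientation"]);print(q)
E
```

```text
322 [104, 104, 108, 101, 102, 101, 95, 95, 104, 106, 103, 105, 103, 102, 102, 102, 104, 93, 88, 93, 99, 114, 134, 169, 195, 198, 200, 203]
325 [87, 83, 76, 75, 83, 79, 74, 93, 105, 106, 106, 105, 105, 103, 102, 100, 104, 135, 162, 165, 173, 196, 205, 209, 207, 204, 207, 212]
328 [147, 138, 104, 90, 89, 83, 68, 74, 96, 106, 107, 105, 106, 105, 102, 102, 116, 160, 205, 207, 205, 207, 207, 209, 209, 209, 208, 204]
331 [199, 194, 186, 160, 146, 105, 76, 68, 80, 92, 105, 107, 106, 105, 104, 102, 103, 119, 168, 201, 207, 210, 212, 210, 206, 204, 208, 211]
334 [203, 193, 189, 188, 174, 113, 80, 72, 71, 92, 105, 108, 106, 106, 105, 104, 103, 106, 133, 187, 201, 206, 210, 211, 210, 207, 207, 207]
337 [207, 202, 188, 185, 185, 170, 109, 79, 69, 76, 96, 107, 108, 106, 106, 106, 105, 104, 113, 151, 201, 206, 206, 211, 211, 207, 207, 206]
340 [208, 209, 203, 191, 190, 175, 119, 98, 78, 68, 82, 99, 108, 108, 105, 103, 101, 102, 103, 113, 150, 188, 196, 200, 204, 205, 206, 206]
343 [207, 205, 204, 200, 192, 189, 173, 115, 99, 77, 70, 90, 102, 100, 73, 64, 63, 72, 91, 103, 118, 167, 200, 203, 206, 207, 207, 206]
346 [209, 211, 209, 206, 198, 191, 182, 146, 106, 88, 72, 70, 89, 100, 96, 94, 91, 90, 88, 87, 98, 139, 191, 194, 195, 197, 200, 203]
349 [202, 203, 206, 211, 207, 194, 189, 179, 144, 106, 89, 77, 74, 74, 75, 79, 88, 93, 122, 178, 200, 201, 192, 188, 190, 195, 202, 205]
[-1.    0.66  2.16  1.63  0.71 -1.11]
[-0.9   0.64  2.27  1.85  0.69 -1.25]
[-0.77  0.63  2.36  2.09  0.7  -1.38]
[-0.6   0.63  2.44  2.36  0.73 -1.5 ]
[-0.39  0.63  2.49  2.63  0.77 -1.56]
[-0.16  0.64  2.52  2.89  0.8  -1.58]
[-1.19  0.44  2.22  1.29  0.8  -0.89]
[ 1.16864569e+00 -1.27636197e-01  1.80713189e+00 -1.25407889e-05
  1.46337116e+00 -1.13543707e-02]
```

```bash
python3 - <<'E'
from h import *
d=dict(np.load("top0.npz"))
v=np.array([328,331,334,337,340,343,346]);u=np.array([476.2,477.3,477.8,478.5,479.4,480,480.5])
P=np.array([ray(d,p,.035)[:2] for p in zip(u,v)]);print(P.round(4));k=np.polyfit(P[:,0],P[:,1],1);print(np.degrees(np.arctan(k[0])))
c=P[3];print(np.degrees(np.arctan2(-.3145-c[1],.582-c[0])))
from workcell import *
q=np.array(kinematics.solve_ik([.16,.38,.42],get_obs()["orientation"]))
bot.goto_joints(q.tolist())
q[0]=-1.1; bot.goto_joints(q.tolist())
o=get_obs();print(o["time_s"],o["position"])
E
```

```text
[[ 0.4941 -0.3324]
 [ 0.4861 -0.3349]
 [ 0.4781 -0.3359]
 [ 0.4701 -0.3374]
 [ 0.4622 -0.3393]
 [ 0.4543 -0.3405]
 [ 0.4464 -0.3415]]
10.607653391366899
11.546080697649032
3.8667 [ 0.18886945 -0.36652536  0.41998657]
```

```bash
python3 - <<'E'
from h import *
from workcell import *
C=np.array([.582,-.3157]);y=np.radians(10.8)
hand.move_gripper(.06)
bot.reach(*grip(C,y,back=.12))
bot.servo_line(*grip(C,y),velocity=.12)
o=get_obs();print(o["time_s"],np.round(o["wrist_force"],1),np.round(o["position"],4),np.round(grip(C,y)[0],4))
hand.move_gripper(.0,25)
o=get_obs();print(o["time_s"],o["gripper_width"],o["grip_force"],np.round(o["wrist_force"],1),np.round(o["ft_torque"],2))
for n in("scene","top"):
    d=vision.read_camera(n);cv2.imwrite(f"pics/{n}1.png",d["frame"][:,:,::-1])
a,b=cv2.imread("pics/scene1.png"),cv2.imread("pics/top1.png")
cv2.imwrite("pics/g1.png",np.hstack([cv2.resize(a[260:480,240:500],(400,340)),cv2.resize(b[200:420,380:640],(400,340))]))
E
```

```text
6.7667 [ 0.4 -0.2 -0.7] [ 0.4703 -0.3372  0.027 ] [ 0.4704 -0.337   0.0266]
7.1583 0.025706057070413388 25.778807401657104 [-4.8  0.3  6.9] [0.14 0.24 0.2 ]
```

View pics/g1.png

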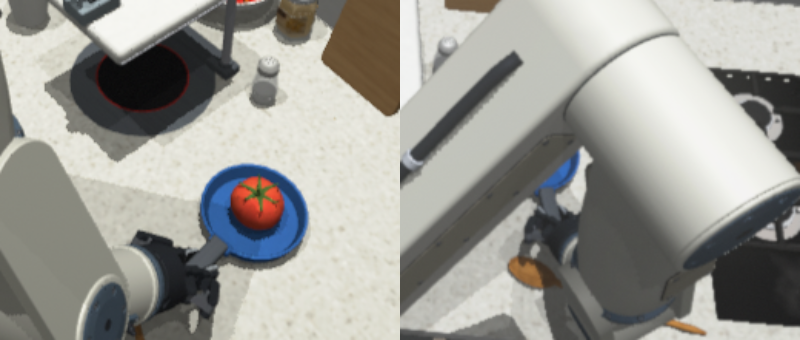

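The handle is gripped (25.7 mm width), and the pan, tomato and spoon haven't moved. Next is the slide.

```bash
python3 - <<'E'
from h import *
from workcell import *
C=np.array([.582,-.3157]);y=np.radians(10.8)
L=np.linalg.norm(C-WC)
for s,z in((.188,0.),(.160,.0042),(.08,.0042),(0,.004)):
    f=1-s/L;P=(1-f)*C+f*WC;yy=(1-f)*y+f*WY
    bot.servo_line(*grip(P,yy,z0=z),velocity=.07)
    o=get_obs();print(s,round(o["time_s"],2),np.round(o["wrist_force"],1),np.round(o["ft_torque"],2),round(o["gripper_width"],4),np.round(np.array(o["position"])-grip(P,yy,z0=z)[0],4))
for n in("scene","top"):
    d=vision.read_camera(n);cv2.imwrite(f"pics/{n}2.png",d["frame"][:,:,::-1]);np.savez(n+"2.npz",**d)
a,b=cv2.imread("pics/scene2.png"),cv2.imread("pics/top2.png")
cv2.imwrite("pics/g2.png",np.hstack([cv2.resize(a[180:400,200:460],(400,340)),cv2.resize(b[180:400,220:480],(400,340))]))
E
```

```text
0.188 9.2 [ 0.4 -4.6  2.6] [-0.56  0.02 -0.96] 0.026 [ 0.0006 -0.001   0.0004]
0.16 9.77 [ 1.5  1.5 -1.2] [0.45 0.33 0.3 ] 0.0255 [-0.0002  0.0007 -0.0002]
0.08 11.1 [ 1.9 -1.6  0.6] [-0.32  0.14 -0.36] 0.0256 [ 0.0003 -0.0001  0.0002]
0 12.43 [-0.3 -5.   5. ] [-0.64 -0.23 -0.79] 0.0258 [ 0.0002 -0.0003  0.0003]
```

View pics/g2.png

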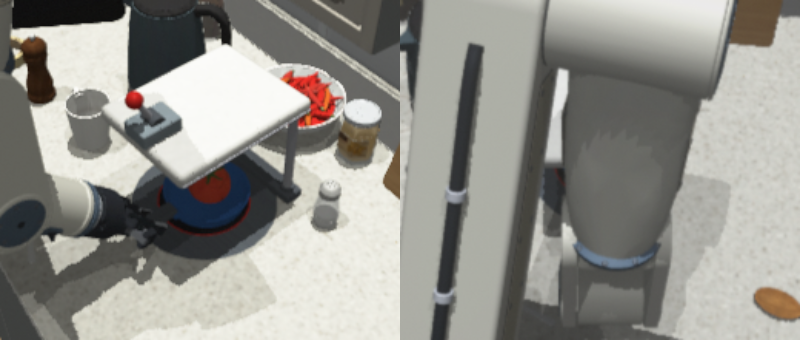

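The pan, with the tomato, is on the plate under the hood, and the ring shows in front of it and to its right. I'll measure the offset.

```bash
python3 - <<'E'
from h import *
from scipy.optimize import least_squares
d=dict(np.load("scene2.npz"));F=d["frame"];h=cv2.cvtColor(F,cv2.COLOR_RGB2HSV)
m=cv2.inRange(h,(100,100,25),(128,255,255))
c=big(m,(290,270,375,345))
# visible outer boundary: right and lower pts of blue mask
# silhouette of the pan lower side = rim circle at z=.030 (pan on plate) : 75 mm radius
P=np.array([ray(d,p,.030)[:2] for p in c])
hull=cv2.convexHull(P.astype(np.float32))[:,0]
for it in range(1):
    f=lambda x,Q:np.hypot(Q[:,0]-x[0],Q[:,1]-x[1])-.075
    # keep boundary points toward camera/right side (not hood-occluded, not handle)
    u=c
    k=(u[:,0]>335)&(u[:,1]<318)|(u[:,1]>300)&(u[:,0]>345)
    s=least_squares(f,WC,args=(P[k],),loss="soft_l1",f_scale=.002);print("pan",s.x,k.sum(),np.abs(s.fun).mean())
lo=cv2.inRange(h,(0,120,50),(10,255,255))|cv2.inRange(h,(170,120,50),(180,255,255))
d0=dict(np.load("scene0.npz"));
for dd in(d0,d):
    hh=cv2.cvtColor(dd["frame"],cv2.COLOR_RGB2HSV);lo=cv2.inRange(hh,(0,120,50),(10,255,255))|cv2.inRange(hh,(170,120,50),(180,255,255))
    ys,xs=np.nonzero(lo[285:345,290:372]);Q=np.array([ray(dd,(x+290,y+285),.004)[:2] for x,y in zip(xs,ys)])
    s=least_squares(lambda x:np.hypot(Q[:,0]-x[0],Q[:,1]-x[1])-.0795,WC,loss="soft_l1",f_scale=.002);print("ring",s.x,len(Q),np.abs(s.fun).mean())
cv2.imwrite("pics/z2.png",cv2.resize(F[265:350,280:390,::-1],(770,595),interpolation=cv2.INTER_CUBIC))
E
```

```text
pan [ 0.60808386 -0.01138511] 84 0.012864089627529888
ring [ 0.61144618 -0.00653243] 137 0.0012543213274354128
ring [ 0.57020009 -0.03284724] 500 0.01866934130600883
```

View pics/z2.png

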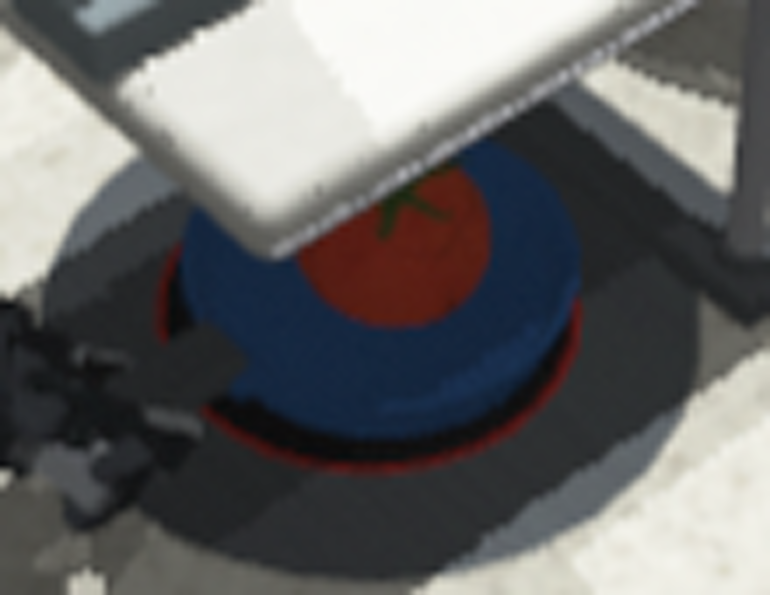

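```bash
python3 - <<'E'
from h import *
from scipy.optimize import least_squares
d=dict(np.load("scene2.npz"));g=lambda a,z:np.array([ray(d,(280+x/7-.43,265+y/7-.43),z)[:2] for x,y in a])
rim=g([(183,230),(184,255),(580,235),(580,260),(555,192),(530,165),(500,143)],.030);foot=g([(300,424),(340,435),(370,438),(410,434),(450,424)],.004);ring=g([(160,300),(172,260),(250,435),(300,460),(370,470),(450,456),(520,415),(560,370),(578,330)],.004)
c=lambda Q,x,r:np.hypot(*(Q-x[:2]).T)-r
for n,f in dict(rim=lambda x:c(rim,x,.075),both=lambda x:np.r_[c(rim,x,.075),c(foot,x,.066)],ring=lambda x:c(ring,x,.080)).items():
    s=least_squares(f,WC);print(n,s.x.round(4),(s.fun*1e3).round(1))
E
```

```text
rim [ 0.6143 -0.0108] [ 0.2 -2.1  0.1 -1.5 -0.8 -0.3  0.7]
both [ 0.6152 -0.0082] [-1.  -2.8  0.5 -0.7 -1.3 -1.3 -0.9  0.   0.1  0.  -1.  -1.4]
ring [ 0.6128 -0.0054] [-1.2 -2.2 -1.4  1.   1.6  0.5 -1.8 -1.9 -1.1]
```

The pan sits within about 3 mm of centre. I'll nudge it (-2, +2 mm), release, back out and check.

```bash
cat >> h.py <<'E'
def sw(x,z=.294,y=0.0015):  # TCP for pushing the switch, warmer frame x, tilted tool
    e=ax(WY);p=np.r_[WC,z]+x*e+y*np.array([-e[1],e[0],0]);return p.tolist(),grip(WC,WY)[1]
E
python3 - <<'E'
from h import *
from workcell import *
C=WC+[-.002,.002]
bot.servo_line(*grip(C,WY,z0=.004),velocity=.02)
print(np.round(get_obs()["wrist_force"],1))
hand.move_gripper(.05)
bot.servo_line(*grip(C,WY,z0=.004,back=.13),velocity=.12)
for x,z in((-.26,.294),(-.185,.294),(-.09,.294)):
    q=kinematics.solve_ik(*sw(x,z));print(x,None if q is None else np.round(q,2))
o=get_obs();print(o["time_s"],np.round(o["position"],3),np.round(o["joint_pos"],2))
for n in("scene","top"):
    d=vision.read_camera(n);cv2.imwrite(f"pics/{n}3.png",d["frame"][:,:,::-1]);np.savez(n+"3.npz",**d)
a=cv2.imread("pics/scene3.png");cv2.imwrite("pics/z3.png",cv2.resize(a[265:350,280:390],(770,595),interpolation=cv2.INTER_CUBIC))
E
```

```text
[ 1.  -5.4  5.5]Traceback (most recent call last):
  File "<stdin>", line 7, in <module>
workcell.IKError: the arm cannot follow that straight line within its joint ranges
```

```bash
python3 - <<'E'
from h import *
from workcell import *
C=WC+[-.002,.002]
for b in(.11,.095,.08,.065,.05):
    try: bot.servo_line(*grip(C,WY,z0=.004,back=b),velocity=.1);print("back",b);break
    except bot.IKError: pass
for x,z in((-.19,.2),(-.2,.294),(-.185,.294),(-.14,.294),(-.09,.294)):
    q=kinematics.solve_ik(*sw(x,z));print(x,None if q is None else np.round(q,2))
o=get_obs();print(o["time_s"],np.round(o["position"],3),np.round(o["joint_pos"],2))
for n in("scene","top"):
    d=vision.read_camera(n);cv2.imwrite(f"pics/{n}3.png",d["frame"][:,:,::-1]);np.savez(n+"3.npz",**d)
a=cv2.imread("pics/scene3.png");cv2.imwrite("pics/z3.png",cv2.resize(a[265:350,270:380],(770,595),interpolation=cv2.INTER_CUBIC))
E
```

```text
back 0.095
-0.19 [-0.25 -0.09  2.59  1.98  0.26 -0.67]
-0.2 [-0.26 -0.38  2.47  0.73  0.39  0.62]
-0.185 [-0.24 -0.34  2.45  0.73  0.36  0.63]
-0.14 [-0.18 -0.24  2.39  0.73  0.29  0.66]
-0.09 [-0.13 -0.13  2.32  0.73  0.24  0.69]
14.2833 [ 0.429 -0.023  0.098] [-0.23  0.36  2.65  2.76  0.67 -1.5 ]
```

View pics/z3.png

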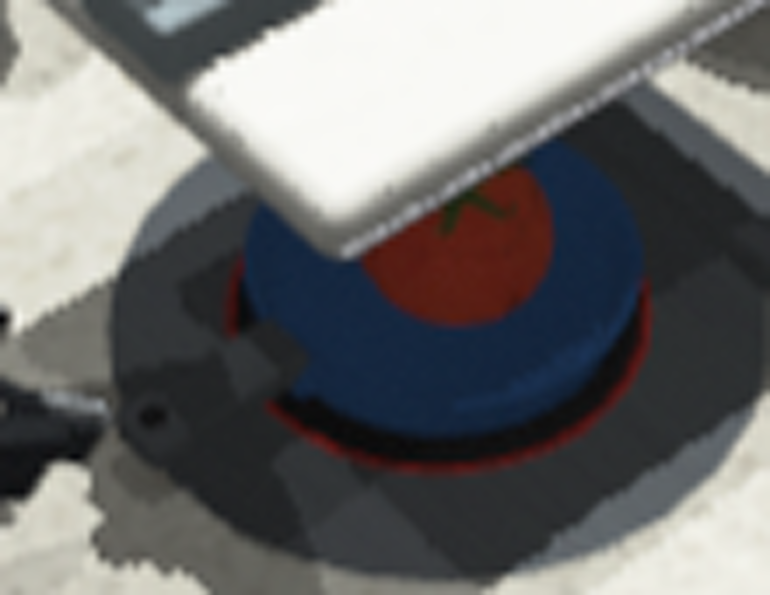

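The pan is released and flat inside the red ring, and the handle hole is at about (291.9,323.8) in the scene view. I'll check position and yaw, then push the switch with the same tilted tool.

```bash
python3 - <<'E'
from h import *
from scipy.optimize import least_squares
d=dict(np.load("scene3.npz"));g=lambda a,z:np.array([ray(d,(270+x/7-.43,265+y/7-.43),z)[:2] for x,y in a])
rim=g([(246,235),(248,255),(642,240),(641,260),(620,195),(595,167),(570,147)],.030);foot=g([(380,427),(410,434),(440,436),(480,432),(520,420)],.004)
c=lambda Q,x,r:np.hypot(*(Q-x[:2]).T)-r
s=least_squares(lambda x:np.r_[c(rim,x,.075),c(foot,x,.066)],WC);print(s.x,(s.fun*1e3).round(1))
h=g([(153,415)],.039)[0];e=s.x-h;print("hole",h,np.hypot(*e),np.degrees(np.arctan2(e[1],e[0])))
from workcell import *
hand.move_gripper(0.)
bot.servo_line(*sw(-.2,.2),velocity=.12)
bot.servo_line(*sw(-.2,.294),velocity=.12)
o=get_obs();print(o["time_s"],np.round(o["joint_pos"],2),np.round(o["wrist_force"],1))
f0=np.array(o["wrist_force"]);e=ax(WY)
bot.servo_line(*sw(-.15),velocity=.1)
for x in(-.13,-.11,-.10,-.096,-.093,-.09,-.087,-.084,-.081,-.078,-.075):
    bot.servo_line(*sw(x),velocity=.05);o=get_obs();F=(np.array(o["wrist_force"])-f0);print(x,np.round(F,1))
    if F@e<-9: break
d=vision.read_camera("scene");a=d["frame"][:,:,::-1]
cv2.imwrite("pics/z4.png",cv2.resize(a[190:310,220:380],(800,600),interpolation=cv2.INTER_CUBIC));print(o["time_s"])
E
```

```text
[ 0.61323165 -0.00600558] [-1.8 -3.5 -0.1 -1.1 -1.5 -1.7 -1.3 -0.5 -0.2 -0.3 -0.7 -1.2]
hole [ 0.48152054 -0.01882383] 0.1323333876409453 5.558574353537482
17.8917 [-0.26 -0.38  2.47  0.73  0.39  0.62] [ 0.5 -0.4  0.3]
-0.13 [-0.4  0.5 -0.5]
-0.11 [-0.1  0.5 -0.3]
-0.1 [-0.7 -0.5  0. ]
-0.096 [-13.   -1.4   5.4]
20.2417
```

View pics/z4.png

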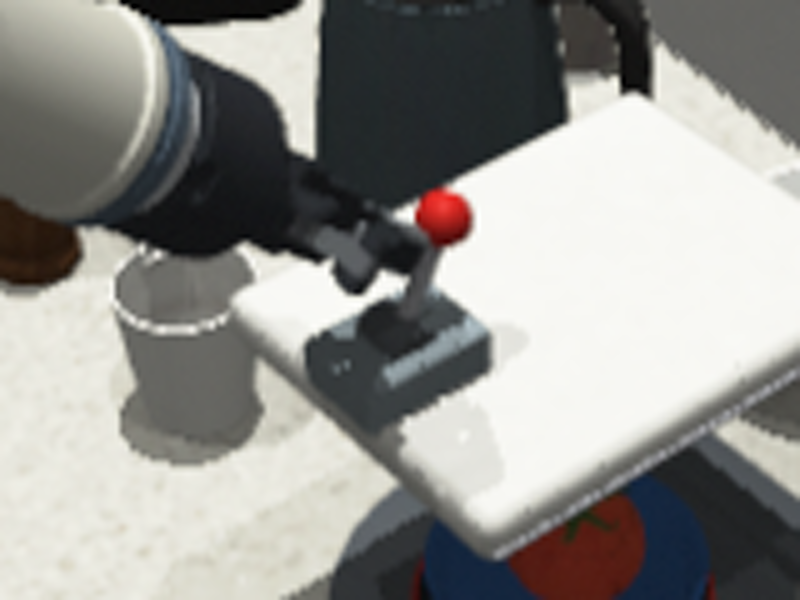

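The pan is centred to within about 1 mm, with yaw 5.56° against 5.6°. The lever is leaning back and the force rose at its stop. I'll retreat and verify the ball's position.

```bash
python3 - <<'E'
from h import *
from workcell import *
bot.servo_line(*sw(-.095),velocity=.05);bot.servo_line(*sw(-.22,.32),velocity=.12);bot.dwell(.5)
d=vision.read_camera("scene");h=cv2.cvtColor(d["frame"],cv2.COLOR_RGB2HSV)
c=big(cv2.inRange(h,(0,170,120),(8,255,255))|cv2.inRange(h,(174,170,120),(180,255,255)),(270,215,325,262));(u,v),r=cv2.minEnclosingCircle(c.astype(np.float32))
def pix(a):
    p=np.r_[WC,.24+.06*np.cos(a)]+(-.095+.06*np.sin(a))*ax(WY);q=d["intrinsics"]@(d["view"]@np.r_[p,1])[:3];return (q[:2]/q[2]).round(1)
print("ball",u,v,r,[pix(a) for a in(-.5,.4,.45,.5)],"t",get_obs()["time_s"],get_obs()["wrist_force"])
cv2.imwrite("pics/z5.png",cv2.resize(d["frame"][180:480,200:600,::-1],(800,600)))
E
```

```text
ball 308.0652160644531 232.67391967773438 5.109951496124268 [array([286.9, 243.6]), array([306.3, 232.5]), array([307.4, 232.4]), array([308.4, 232.4])] t 22.3083 [-0.10566598 -0.60034524 -0.24515995]
```

View pics/z5.png

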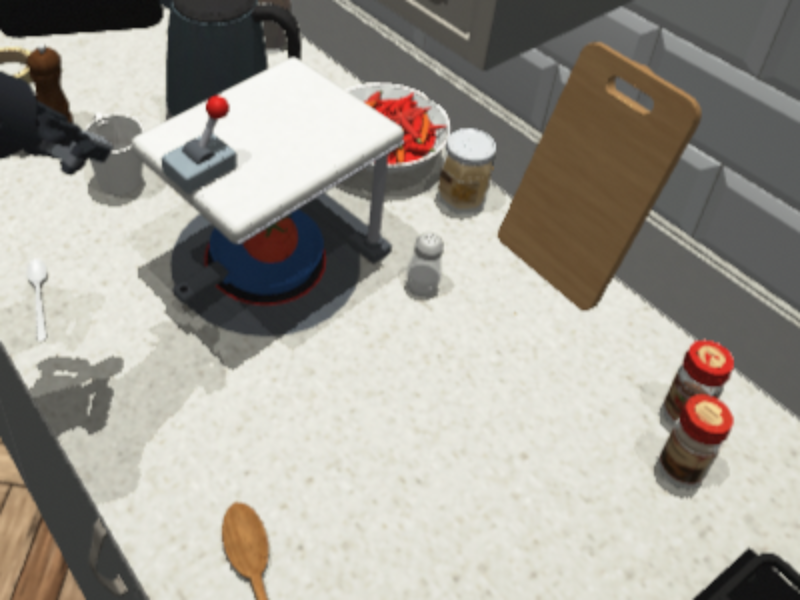

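The ball is at (308.1,232.7), matching the fully-on prediction of (308.4,232.4). The pan is home, the bystanders haven't moved, and the arm is clear.

```bash
python3 -c "
from workcell import *
print(hand_in())"
```

```text
the job is handed in; nothing more can be done
None
```

I handed the job in at about 22 s: the pan, tomato still in it, measures about 1 mm from the ring's centre with its handle straight out the front, the switch is fully back, and nothing else in view moved.

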